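Clamp a truffle box in the ratchet box clamp and hold it pressed

ROBOT

A 6-joint arm with a two-finger parallel gripper is mounted at the origin on a cart in front of the work surface, level with it; the furniture and walls round the work are solid. World frame = base frame: x ahead of the robot, y to its left, z up, the work surface at z = 0. Lengths are in mm, angles in rad, forces in N, time in s.
With the tool pointing down it reaches from about 350 to 975 mm from the base axis. Payload 7.1 kg.
Tool frame: the origin (TCP) lies midway between the tips of the shut fingers; the grasp point (between the pads) lies ctrl.grip_point_offset behind it (ctrl.grip_point_offset is the distance from the TCP to the grasp point, in mm); z points along the fingers, y is the line along which they close (so a half turn about z gives the same grasp; the last joint's range is limited). The gripper opens to 88 mm and grips with 3 to 60 N. Pads are 20 mm wide; open, the fingers measure 115 mm over their backs; the gripper's body (75 mm by 178 mm) begins 61 mm behind the grasp point.
Start: joints at [1.134, 0.423, 1.63, -0, 1.089, -0.019], TCP at [253.562, 571.237, 222.675] pointing down, gripper open.
Joint ranges: [-3, 3], [-0.9, 2.11], [0.09, 2.58], [-1.31, 4.45], [0.11, 2.69], [-2.54, 2.54]. Speed limits (rad/s): [2.39, 2.39, 3.01, 3.14, 3.14, 3.14].

INTERFACE

Orientations are given as a rotation vector (axis times angle).
In Python, from workcell import ctrl, get_image, close_job, finder gives the robot as it stands.
- The arm moves only by the tool servo_tool, never from a script. Its argument "deltas" is a list of rows, each a list of 2 entries, a list of its own where there are three numbers: the shift along the tool's x, y, z in mm, then the turn, a rotation vector about the tool's x, y, z in rad. A call has 1 to 5 rows; each row is the pose to reach, as a shift and turn from the pose commanded when the call began, along the tool's axes at that moment; what a row does not reach only later rows make up. A row lasts 1/12 s, in which the tool goes at most 41.7 mm and 7.16 degrees, less where a joint would pass 70% of its speed; a pose out of reach is approached as far as the arm can. A call with a gripper value outside its range is refused whole. "grip" is the closure, from -1 (fully open) to 1 (shut), so that 0 is half open, set as the call begins (left out, the last holds). The fingers move at their own pace and stop on an object; the grip force is fixed at half the most. Time passes only in rows, so rows that repeat a pose let the fingers close. It gives the time, the measured TCP pose, the force, the opening and the grip force at its end, in the units of the state.
- ctrl.get_obs(): the state, without advancing time (a new reading comes with each control period).
- get_image(name): name is "side" or "top" or "wrist"; returns a dict with "frame" (384x512x3 uint8, blue, green, red), "depth" (384x512 float32, mm along the optical axis (not along the pixel's ray), 0 where there is no reading), "K" (3x3 intrinsics, pixels), "pose" (4x4, takes a point from camera to world coordinates). Camera axes: x right, y down, z forward; pixel columns grow to the right and rows downward; lengths in mm; the calibration is good to about 2 mm. A picture is of the moment at which its call begins.
- close_job(): hands the job in; it is judged then, once.
Trained networks look in a picture, given as the dict that the camera call returned (one of the last four; its "shot" number tells which), for a name from the list of things; names that differ only in an ending like _2 or _b are one class to them, and where a whole thing is asked for, a point or a joint stands for the part that bears it (a point fixed in the world has none). Each returns a list of dicts, best first, with "score" (0 to 1); they miss things now and then, are a little off and sometimes report something else, mostly with a low value. They report only what shows in the picture. A call takes as long as a camera call. They do not tell look-alikes from the thing itself.
- finder.search_frame(query, picture): "rect" ([centre column, centre row, width, height] as shares, 0 to 1, of the picture: columns of its width, rows of its height, round what is visible of it).
- finder.silhouettes(query, picture): "mask" (384x512 bool, what is visible of it) and "rect" ([centre column, centre row, width, height] as shares, 0 to 1, of the picture: columns of its width, rows of its height, round what is visible of it).
The state is a dict: "t": time; "qpos": joint angles; "qvel": joint speeds; "joint_torque": joint torques, N m; "ee_pos": TCP position; "orientation": TCP orientation; "ft_force": force on the tool from outside, world axes, zero at the start; "moment": the same for the moment, N m; "width": finger opening in mm; "grasp_force": force on a finger pad.
Only numpy, scipy, OpenCV 4.12 (cv2) and the standard library are available. Lean on these libraries where they do the work, as an engineer would, in place of code of your own. Each camera call takes 0.05 s, during which the arm holds its last target. There are 200 camera calls.

TASK

Set the smaller of the two truffle boxes on the bed of the ratchet clamp, lengthwise between the end stop and the padded jaw, and let go of it. Then pump the clamp's upright trigger, moving the jaw only that way, until the box is pinned against the end stop and the sprung pad is pressed about half-way in: firm, but never crushing the box by driving the pad fully home. Finish while still gripping the trigger and holding that pressure, with the larger box left where it was.

Things in the scene. Friction and masses are not known exactly. Their poses are not given: they have to be found in the camera images.
- small_box_center (a point): centre, half-way up, of the smaller closed card box (93 mm long, 65 mm wide at the lid and tapering slightly to a smaller foot, 43 mm tall with its lid; 0.15 kg, loose). Its foot is 21 mm below this point. Axes: y along its 93 mm length, x across its 65 mm width, z up; either end of it may face the end stop.
- large_box_center (a point): centre, half-way up, of the larger closed card box, same make (113 mm long along its y, 71 mm wide, 51 mm tall, loose): not needed, to be left alone (it may not shift by more than 30 mm). The two boxes lie end to end at the right of the bench and either may be the one nearer the clamp.
- clamp: ratchet box clamp bolted to the bench: an aluminium bed bar 335 mm long and 56 mm wide, flat top 30 mm above the bench (the box is wider than the bed, so fingers can straddle it). Origin on the bench below the trigger's rest position. Its x axis runs along the bed from the trigger towards the end stop, z up. Along x from the origin: housing (64 mm high) from -45 to +41 mm, jaw plate from 50 mm on when fully back, stop face at 227 mm.
- bed_mid (a point): point on the bed's top surface (30 mm above the bench), on its centre line, 160 mm along the clamp's x from its origin: a fit place for the box's centre; axes as the clamp
- end_stop: fixed upright steel plate at the far end of the bed, 70 mm wide, its top 77 mm above the bench; its origin is at the foot of its face towards the jaw (on the bed, centre line), 227 mm from the clamp's origin; axes as the clamp
- pad_face (a point): middle of the black rubber pad's face that meets the box, 54 mm above the bench (jaw and pad: 64 mm wide, top 76 mm above the bench). The gap from it to the stop face is 125 to 140 mm at the start. Axes as the clamp.
- jaw (a joint): how far the jaw has advanced along the clamp's x, m, 0 to 0.070 (starts between 0 and 0.015). A toothed rod (5 mm teeth) runs from it back through the housing; each forward stroke of the trigger pushes it on, on the return stroke it stays. Its brake holds it with about 3 N only, so under a higher clamping load the jaw slips back when the trigger is let go.
- pad (a joint): how far the sprung pad is pressed in towards its jaw plate, m: 0 free, 0.015 fully home (that crushes the box); 1.2 N for each mm. The open gap between pad and jaw plate is 15 mm when free. Wanted at the end: about 0.0075 (9 N); 0.0035 to 0.0125 will do.
- trigger (a joint): trigger position along the clamp's x, m: 0 at rest (back), 0.024 at the end of its stroke. It slides straight along x, moves the jaw 1 to 1 going forward (after up to 5 mm of slack while the pawl finds a tooth) and springs back by itself when released. It takes 2 to 3 N against its spring, 3 N more for the moving jaw, plus the pad's load.
- trigger_grip (a point): grip point of the upright black trigger paddle, on its centre line 124 mm above the bench; the paddle is 14 mm thick along the clamp's x, 34 mm wide across it, and stands from 89 to 149 mm above the bench (a thinner stem below), free on all sides. It can be pinched from above across its 14 mm. Axes as the clamp. Moves with the trigger.
Mind the look-alikes: they are no part of the job. Leave any turquoise look-alike of the part that bears small_box_center alone.

How it is judged:
By the outcome, as a careful person would: the job done as asked, in the order asked, and still so for the second after the job is handed in, while the arm keeps its last pose, push and grip.
It also fails if it takes over 51 s, if anything falls off the work surface, if the arm or the gripper's body presses on something with over 40 N, if the wrist force passes 120 N, or if a joint passes its speed limit or range.

## Working session

There is one attempt and no reset: what is moved stays moved. The work goes in short steps, Python scripts to look and compute and a tool call to move; the robot and the scene stay as the last step left them, time stands still between calls to the robot, and variables do not carry over. Pictures are saved under pics/ and viewed, at most 10 in all, crops included, and the job is handed in when it is done.

Besides the shell and the picture viewer there is one more tool, called after ">>>" by a JSON object that holds its "fn" and its "kwargs", one argument or row to a line. servo_tool: Moves the arm, as the interface text tells. Its arguments: {"type":"object","properties":{"deltas":{"type":"array","items":{"type":"array"}},"grip":{"type":"number"}},"required":["deltas"]}

```bash
mkdir -p pics; cat > h.py <<'E'
import numpy as np, cv2
from scipy.spatial.transform import Rotation as R
from workcell import ctrl, get_image, close_job, finder
def pts(p,mask=None):
    d=p["depth"]; v,u=np.nonzero((d>0)&(mask if mask is not None else True)); z=d[v,u]
    c=np.linalg.inv(p["K"])@np.vstack([u*z,v*z,z]); T=p["pose"]
    return (T[:3,:3]@c).T+T[:3,3]
def to_tool(w):
    o=ctrl.get_obs(); return R.from_rotvec(o["orientation"]).inv().apply(np.array(w)-np.array(o["ee_pos"]))
E
python3 - <<'E'
from h import *
o=ctrl.get_obs(); print(o, ctrl.grip_point_offset)
t=get_image("top"); s=get_image("side")
cv2.imwrite("pics/a.png",np.hstack([t["frame"],s["frame"]])[:, :] if 0 else cv2.resize(np.vstack([t["frame"],s["frame"]]),None,fx=.78,fy=.78))
for nm,p in(("top",t),("side",s)):
  for q in ["small_box_center","large_box_center","clamp","end_stop","pad_face","jaw","trigger"]:
    for r in finder.silhouettes(q,p)[:3]:
      P=pts(p,r["mask"])
      col=p["frame"][r["mask"]].mean(0).round()
      print(nm,q,round(r["score"],2),np.round(np.array(r["rect"])*[512,384,512,384]),len(P),np.median(P,0).round() if len(P) else "",np.percentile(P[:,2],95).round() if len(P) else "",col)
E
```

```text
{'t': 0.0, 'qpos': array([ 1.13402917e+00,  4.23812289e-01,  1.63068626e+00, -2.06452621e-05,
        1.08860208e+00, -1.89519207e-02]), 'qvel': array([ 0.00089253,  0.00033142, -0.00221906, -0.00019127,  0.00015716,
        0.00072505]), 'joint_torque': array([-3.65057705e-03, -5.44629371e+01, -2.73663533e+01,  6.41296967e-02,
        2.30082963e-02, -8.49403023e-05]), 'ee_pos': array([253.32204765, 570.75288148, 221.92099444]), 'orientation': array([-6.51457420e-01, -3.07297478e+00,  2.31375724e-03]), 'ft_force': array([ 0.19114597, -0.71344449, -0.92784862]), 'moment': array([-0.03290544,  0.0156726 ,  0.07273782]), 'grasp_force': 0.0, 'width': 87.84151064046421} 18.700000000000003
top small_box_center 0.84 [348. 218.  31.  44.] 774 [ 414. -352.   42.] 45.0 [182. 190.  54.]
top small_box_center 0.6 [360. 175.  35.  28.] 751 [ 537. -396.   42.] 45.0 [189. 214. 228.]
top small_box_center 0.19 [150. 199.  20.  12.] 278 [474. 179.  79.] 148.0 [48. 48. 49.]
top large_box_center 0.84 [303. 178.  43.  31.] 1018 [ 532. -242.   49.] 52.0 [ 63.  76. 106.]
top clamp 0.73 [183. 200. 120.  38.
[... 611 characters left out ...]
59. 186. 200.]
side small_box_center 0.62 [290. 170.  26.  18.] 469 [ 414. -336.   35.] 44.0 [119. 128.  65.]
side large_box_center 0.66 [250. 182.  26.  30.] 640 [ 534. -207.   49.] 52.0 [54. 67. 88.]
side large_box_center 0.31 [251. 161.  21.  16.] 242 [ 536. -378.   42.] 44.0 [164. 190. 203.]
side clamp 0.86 [259. 256.  53. 116.] 3697 [474. 194.  40.] 132.0 [ 96. 102. 110.]
side end_stop 0.59 [266. 205.  26.  21.] 481 [475. -41.  58.] 77.0 [62. 67. 76.]
side pad_face 0.46 [262. 232.  30.   9.] 64 [456. 101.  74.] 77.0 [54. 62. 72.]
side jaw 0.71 [263. 264.  33.  67.] 522 [474. 182.  43.] 76.0 [ 92.  98. 106.]
side trigger 0.76 [263. 244.  18.  47.] 731 [476. 193. 104.] 148.0 [46. 52. 61.]
```

```bash
python3 - <<'E'
from h import *
t=get_image("top")
P=pts(t)
def rect(m,n):
    Q=P[m][:,:2].astype(np.float32); r=cv2.minAreaRect(Q); print(n,len(Q),np.round(r[0],1),np.round(r[1],1),round(r[2],1),Q.min(0).round(),Q.max(0).round())
x,y,z=P.T
rect((abs(x-537)<70)&(abs(y+396)<75)&(z>36)&(z<48)&(y<-320),"small")
rect((abs(x-532)<70)&(abs(y+242)<80)&(z>43)&(z<56),"large")
rect((abs(x-474)<45)&(y<60)&(y>-40)&(z>26)&(z<34),"bed")
rect((abs(x-474)<55)&(abs(y+52)<30)&(z>70)&(z<82),"stop")
rect((abs(x-474)<30)&(y>130)&(y<230)&(z>140)&(z<156),"trig")
rect((abs(x-474)<50)&(y>60)&(y<125)&(z>70)&(z<82),"jaw")
c=t["frame"][120:280,100:420]
cv2.imwrite("pics/a.png",cv2.resize(c,None,fx=2.5,fy=2.5,interpolation=2))
E
```

```text
small 734 [ 516.7 -395.7] [ 94.8 105.4] 84.7 [ 467. -446.] [ 573. -349.]
large 999 [ 533.3 -242. ] [113.   71.1] 82.1 [ 493. -299.] [ 572. -182.]
bed 631 [475.7  10.6] [99.2 54.5] 88.9 [448. -39.] [503.  60.]
stop 154 [474.9 -47.9] [68.6 15.9] 1.2 [441. -57.] [509. -40.]
trig 73 [475.4 185.2] [11.9 30.4] 89.4 [460. 179.] [491. 191.]
jaw 167 [476.  107.9] [34.  63.5] 89.8 [444.  91.] [508. 125.]
```

View pics/a.png

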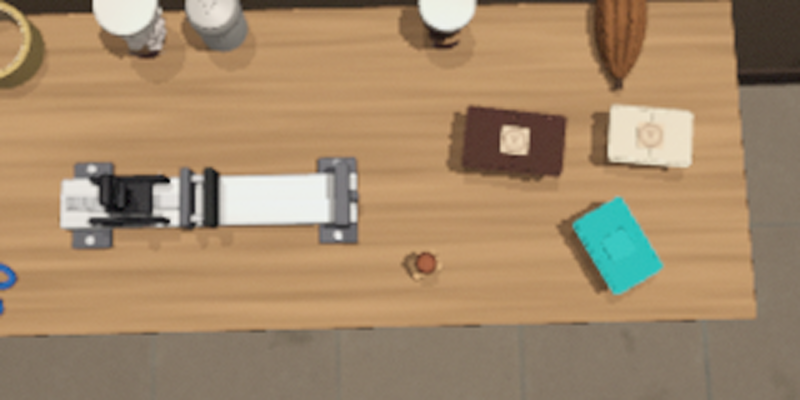

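The cream box at crop (650,135) is the small one. The brown box beside it at (515,140) is the large one, and the turquoise look-alike is at (618,245). The clamp lies along world -y.

```bash
python3 - <<'E'
from h import *
t=get_image("top")
m=[r for r in finder.silhouettes("small_box_center",t) if t["frame"][r["mask"]].mean(0)[2]>150][0]["mask"]
P=pts(t,m); Q=P[P[:,2]>36]
r=cv2.minAreaRect(Q[:,:2].astype(np.float32)); print(r)
o=ctrl.get_obs(); M=R.from_rotvec(o["orientation"]).as_matrix(); print(M.round(3))
b=cv2.boxPoints(r); e=[b[1]-b[0],b[2]-b[1]]; l=max(e,key=np.linalg.norm); 
w=np.array([-l[1],l[0]]); w=w*np.sign(w[0]); print("width yaw",np.degrees(np.arctan2(w[1],w[0])))
print("tool y yaw",np.degrees(np.arctan2(M[1,1],M[0,1])))
print(to_tool([r[0][0],r[0][1],160]))
print("bed",to_tool([475.5,12,200]))
E
```

```text
((537.22900390625, -396.43621826171875), (92.8551254272461, 64.69975280761719), 83.01744842529297)
[[-0.914  0.406 -0.   ]
 [ 0.406  0.914 -0.   ]
 [ 0.    -0.    -1.   ]]
width yaw -6.982564
tool y yaw 66.06393997756771
[-651.88575666 -769.3552874    62.68988339]
bed [-429.75564861 -421.09095819   22.68005445]
```

>>> {"fn": "servo_tool", "kwargs": {
  "deltas": [
    [[-26,-31,0],[0,0,0]],
    [[-52,-61,0],[0,0,0]],
    [[-78,-92,0],[0,0,0]],
    [[-103,-122,0],[0,0,0]],
    [[-129,-153,0],[0,0,0]]
  ],
  "grip": -1
}}

```text
t: 1.37
ee_pos: [309.5, 377.5, 222.7]
orientation: [0.65, 3.073, 0.0]
ft_force: [1.2, 0.0, -0.3]
width: 87.7
grasp_force: 0.0
```

>>> {"fn": "servo_tool", "kwargs": {
  "deltas": [
    [[-26,-31,0],[0,0,0]],
    [[-52,-61,0],[0,0,0]],
    [[-78,-92,0],[0,0,0]],
    [[-103,-122,0],[0,0,0]],
    [[-129,-153,0],[0,0,0]]
  ]
}}

```text
t: 1.78
ee_pos: [365.4, 185.3, 223.0]
orientation: [0.651, 3.073, 0.001]
ft_force: [1.1, -0.1, 0.5]
width: 87.6
grasp_force: 0.0
```

>>> {"fn": "servo_tool", "kwargs": {
  "deltas": [
    [[-26,-31,0],[0,0,0]],
    [[-52,-61,0],[0,0,0]],
    [[-78,-92,0],[0,0,0]],
    [[-103,-122,0],[0,0,0]],
    [[-129,-153,0],[0,0,0]]
  ]
}}

```text
t: 2.2
ee_pos: [421.3, -7.2, 223.1]
orientation: [0.651, 3.072, 0.0]
ft_force: [1.5, 1.1, -0.5]
width: 87.8
grasp_force: 0.0
```

>>> {"fn": "servo_tool", "kwargs": {
  "deltas": [
    [[-26,-31,0],[0,0,0]],
    [[-52,-61,0],[0,0,0]],
    [[-78,-92,0],[0,0,0]],
    [[-103,-122,0],[0,0,0]],
    [[-129,-153,0],[0,0,0]]
  ]
}}

```text
t: 2.62
ee_pos: [477.0, -199.6, 222.9]
orientation: [0.652, 3.073, 0.0]
ft_force: [0.7, 1.0, 0.6]
width: 87.6
grasp_force: 0.0
```

>>> {"fn": "servo_tool", "kwargs": {
  "deltas": [
    [[-26,-31,0],[0,0,0.12]],
    [[-52,-61,0],[0,0,0.24]],
    [[-78,-92,0],[0,0,0.36]],
    [[-106,-123,0],[0,0,0.48]],
    [[-135,-156,0],[0,0,0.6]]
  ]
}}

```text
t: 3.03
ee_pos: [536.4, -394.7, 222.7]
orientation: [1.539, 2.739, 0.0]
ft_force: [1.0, 1.0, -0.4]
width: 87.8
grasp_force: 0.0
```

>>> {"fn": "servo_tool", "kwargs": {
  "deltas": [
    [[0,0,14],[0,0,0.12]],
    [[0,0,28],[0,0,0.24]],
    [[0,0,42],[0,0,0.36]],
    [[0,0,56],[0,0,0.48]],
    [[0,0,70],[0,0,0.6]]
  ]
}}

```text
t: 3.45
ee_pos: [536.2, -392.8, 151.9]
orientation: [-2.28, -2.162, 0.0]
ft_force: [-0.0, -0.2, 0.3]
width: 88.1
grasp_force: 0.0
```

>>> {"fn": "servo_tool", "kwargs": {
  "deltas": [
    [[0,0,0],[0,0,0.075]],
    [[0,0,0],[0,0,0.075]]
  ]
}}

```text
t: 3.62
ee_pos: [535.7, -392.2, 151.4]
orientation: [-2.354, -2.077, 0.001]
ft_force: [0.6, -0.1, 1.3]
width: 87.8
grasp_force: 0.0
```

```bash
python3 - <<'E'
from h import *
t=get_image("wrist")
cv2.imwrite("pics/b.png",t["frame"])
P=pts(t); print(t["pose"].round(2))
ms=[r for r in finder.silhouettes("small_box_center",t)]
for q in ms:
  f=t["frame"][q["mask"]].mean(0); P=pts(t,q["mask"]); Q=P[(P[:,2]>36)&(P[:,2]<50)]
  if len(Q)<20: continue
  print(q["score"],f.round(),len(Q),cv2.minAreaRect(Q[:,:2].astype(np.float32)),np.median(Q[:,2]))
o=ctrl.get_obs();M=R.from_rotvec(o["orientation"]).as_matrix(); print(o["ee_pos"],M.round(3),o["qpos"])
E
```

```text
[[ 9.9000e-01 -1.2000e-01 -3.0000e-02  5.4517e+02]
 [-1.2000e-01 -9.6000e-01 -2.5000e-01 -3.2241e+02]
 [-0.0000e+00  2.5000e-01 -9.7000e-01  3.1381e+02]
 [ 0.0000e+00  0.0000e+00  0.0000e+00  1.0000e+00]]
0.97 [164. 171.  59.] 7447 ((415.4883117675781, -352.3342590332031), (93.8958740234375, 64.80380249023438), 28.257125854492188) 42.86093237647481
0.63 [166. 189. 200.] 6883 ((538.075927734375, -396.235107421875), (93.31575775146484, 64.8853759765625), 84.05777740478516) 42.770224832814165
[ 536.42748373 -392.72618572  152.87257955] [[ 0.119  0.993  0.   ]
 [ 0.993 -0.119 -0.   ]
 [-0.     0.    -1.   ]] [-6.49843515e-01  5.58826610e-01  1.58308522e+00 -3.20650380e-05
  9.99314864e-01 -5.30516904e-01]
```

View pics/b.png

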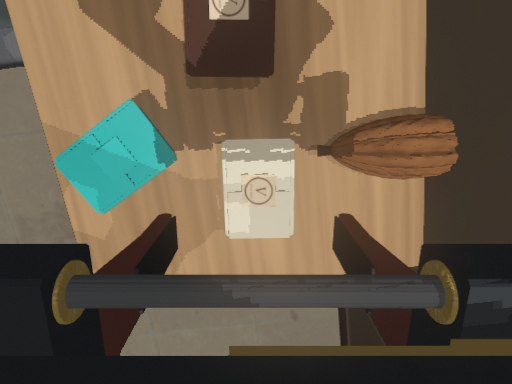

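The wrist view shows the cream box at (258,190) between the open fingers. The pod tip at (320,150) sits near the right finger, ahead of where I'll grip, so I'm gripping slightly behind centre.

>>> {"fn": "servo_tool", "kwargs": {
  "deltas": [
    [[-7,2.5,30],[0,0,0]],
    [[-7,2.5,60],[0,0,0]],
    [[-7,2.5,90],[0,0,0]],
    [[-7,2.5,120],[0,0,0]],
    [[-7,2.5,144],[0,0,0]]
  ]
}}

```text
t: 4.13
ee_pos: [537.8, -399.8, 7.4]
orientation: [2.35, 2.085, -0.0]
ft_force: [0.3, -0.1, 0.9]
width: 88.1
grasp_force: 0.0
```

>>> {"fn": "servo_tool", "kwargs": {
  "deltas": [
    [[0,0,0],[0,0,0]],
    [[0,0,0],[0,0,0]],
    [[0,0,0],[0,0,0]],
    [[0,0,0],[0,0,0]],
    [[0,0,0],[0,0,0]]
  ],
  "grip": 1
}}

```text
t: 4.55
ee_pos: [539.2, -400.9, 11.0]
orientation: [2.349, 2.08, 0.001]
ft_force: [-0.6, -0.3, 3.1]
width: 63.4
grasp_force: 30.0
```

>>> {"fn": "servo_tool", "kwargs": {
  "deltas": [
    [[0,0,0],[0,0,0]],
    [[0,0,-10],[0,0,0]],
    [[0,0,-40],[0,0,0]],
    [[0,0,-80],[0,0,0]],
    [[0,0,-120],[0,0,0]]
  ]
}}

```text
t: 4.97
ee_pos: [537.0, -399.1, 129.8]
orientation: [-2.351, -2.08, 0.001]
ft_force: [0.1, 0.3, -1.2]
width: 63.4
grasp_force: 30.0
```

>>> {"fn": "servo_tool", "kwargs": {
  "deltas": [
    [[36,-10,0],[0,0,0]],
    [[72,-20,0],[0,0,0]],
    [[108,-30,0],[0,0,0]],
    [[144,-40,0],[0,0,0]],
    [[180,-50,0],[0,0,0]]
  ]
}}

```text
t: 5.38
ee_pos: [509.5, -213.6, 129.7]
orientation: [2.353, 2.081, 0.001]
ft_force: [0.1, 0.2, -1.4]
width: 63.4
grasp_force: 30.0
```

>>> {"fn": "servo_tool", "kwargs": {
  "deltas": [
    [[36,-10,0],[0,0,0]],
    [[72,-20,0],[0,0,0]],
    [[108,-30,0],[0,0,-0.04]],
    [[144,-40,0],[0,0,-0.08]],
    [[180,-50,0],[0,0,-0.12]]
  ]
}}

```text
t: 5.8
ee_pos: [481.9, -28.7, 129.6]
orientation: [2.221, 2.221, 0.001]
ft_force: [0.5, 0.6, -1.0]
width: 63.7
grasp_force: 30.0
```

>>> {"fn": "servo_tool", "kwargs": {
  "deltas": [
    [[18,-5,0],[0,0,0]],
    [[35,-5,0],[0,0,0]],
    [[35,-5,0],[0,0,0]]
  ]
}}

```text
t: 6.05
ee_pos: [477.1, 7.1, 129.5]
orientation: [2.22, 2.223, 0.001]
ft_force: [0.1, -0.4, -1.6]
width: 63.6
grasp_force: 30.0
```

```bash
python3 - <<'E'
from h import *
o=ctrl.get_obs();M=R.from_rotvec(o["orientation"]).as_matrix(); print(o["ee_pos"],M.round(3),o["ft_force"],o["width"])
t=get_image("wrist"); s=get_image("side")
cv2.imwrite("pics/c.png",cv2.resize(np.hstack([t["frame"],s["frame"][100:340,150:390].repeat(2,0)[:384].repeat(2,1)]),None,fx=.79,fy=.79))
P=pts(t); x,y,z=P.T
for n,m in(("stop",(abs(x-475)<45)&(abs(y+48)<20)&(z>70)&(z<82)),("box",(z>110)&(abs(x-475)<45)&(y<80)&(z<175))):
  Q=P[m]
  if len(Q)>20: print(n,len(Q),Q.min(0),Q.max(0),np.median(Q,0),cv2.minAreaRect(Q[:,:2].astype(np.float32)))
for q in finder.silhouettes("small_box_center",t)[:2]:
  Q=pts(t,q["mask"]);print(q["score"],q["rect"],np.median(Q,0),cv2.minAreaRect(Q[:,:2].astype(np.float32)))
E
```

```text
[477.08083154   7.09926093 129.50315316] [[-0.001  1.     0.001]
 [ 1.     0.001  0.   ]
 [ 0.     0.001 -1.   ]] [ 0.10211791 -0.44870257 -1.63805349] 63.56695338884734
box 22755 [434.61031414 -36.23648566 130.0822617 ] [519.97260932  57.86500336 174.99460841] [477.24176828  21.84752278 161.40026905] ((477.41278076171875, 10.878063201904297), (85.35385131835938, 93.83534240722656), 0.8005654215812683)
0.74 [0.4924, 0.6439, 0.2945, 0.4878] [477.24141931  24.95490712 161.37951011] ((457.5123596191406, 10.585491180419922), (104.8743667602539, 93.66252899169922), 0.961635947227478)
```

View pics/c.png

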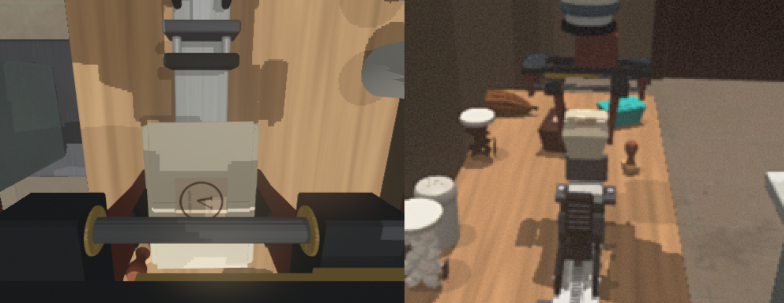

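The box hangs level between the fingers (wrist view, centre ~(200,195)), over the bed and aligned with it. The pad is at (200,60) with clear room.

>>> {"fn": "servo_tool", "kwargs": {
  "deltas": [
    [[5,-1.5,20],[0,0,0]],
    [[5,-1.5,45],[0,0,0]],
    [[5,-1.5,65],[0,0,0]],
    [[5,-1.5,80],[0,0,0]],
    [[5,-1.5,86],[0,0,0]]
  ]
}}

```text
t: 6.62
ee_pos: [475.0, 8.5, 41.0]
orientation: [-2.224, -2.216, 0.003]
ft_force: [-3.1, 1.0, 16.7]
width: 63.6
grasp_force: 30.0
```

>>> {"fn": "servo_tool", "kwargs": {
  "deltas": [
    [[0,0,1],[0,0,0]],
    [[0,0,1.5],[0,0,0]]
  ]
}}

```text
t: 6.78
ee_pos: [476.2, 8.9, 41.2]
orientation: [-2.225, -2.218, 0.0]
ft_force: [-0.1, 0.3, -1.0]
width: 63.5
grasp_force: 30.0
```

>>> {"fn": "servo_tool", "kwargs": {
  "deltas": [
    [[0,0,0],[0,0,0]],
    [[0,0,0],[0,0,0]],
    [[0,0,0],[0,0,0]],
    [[0,0,0],[0,0,0]]
  ],
  "grip": -1
}}

```text
t: 7.12
ee_pos: [476.5, 9.6, 41.8]
orientation: [2.223, 2.218, 0.001]
ft_force: [0.8, 0.3, -0.9]
width: 85.9
grasp_force: 0.0
```

>>> {"fn": "servo_tool", "kwargs": {
  "deltas": [
    [[0,0,-20],[0,0,0]],
    [[0,0,-60],[0,0,0]],
    [[0,0,-100],[0,0,0]],
    [[0,0,-140],[0,0,0]],
    [[0,0,-175],[0,0,0]]
  ]
}}

```text
t: 7.53
ee_pos: [476.1, 9.8, 219.0]
orientation: [2.223, 2.219, 0.002]
ft_force: [1.5, 0.1, -0.0]
width: 88.1
grasp_force: 0.0
```

```bash
cat > meas.py <<'E'
from h import *
import sys
t=get_image(sys.argv[1]); P=pts(t); x,y,z=P.T
def b(n,m):
  Q=P[m]
  if len(Q)>15: print(n,len(Q),"y",np.percentile(Q[:,1],[1,99]).round(1),"x",np.percentile(Q[:,0],[1,99]).round(1),"z",np.median(Q[:,2]).round(1),np.round(cv2.minAreaRect(Q[:,:2].astype(np.float32))[2],1))
i=abs(x-475)<50
b("stop",i&(y<-33)&(y>-70)&(z>73)&(z<82) & (abs(x-475)<36))
b("box",i&(y<75)&(y>-42)&(z>65)&(z<77)&(abs(x-475)<36))
b("jaw",i&(y<140)&(y>40)&(z>74)&(z<82)&(abs(x-475)<36))
b("trig",i&(y<240)&(y>130)&(z>143)&(z<156)&(abs(x-475)<22))
o=ctrl.get_obs();print(o["t"],o["ee_pos"].round(1),o["ft_force"].round(1),o["width"])
cv2.imwrite(f"pics/{sys.argv[2]}.png",t["frame"])
E
python3 meas.py wrist d; python3 meas.py top e
```

```text
stop 969 y [-55.3 -39.8] x [443.  510.5] z 76.8 89.7
box 5964 y [-41.   58.7] x [445.2 508.7] z 72.8 89.8
jaw 1717 y [ 45.2 127.5] x [446.3 508.1] z 76.0 89.9
7.5833 [479.8   9.7 225. ] [ 2.2 -0.6  4.6] 87.68456208348803
stop 130 y [-55.  -40.9] x [441.5 508.7] z 76.1 89.0
box 155 y [-41.5 -18.8] x [444.4 507.3] z 71.9 89.1
jaw 75 y [ 90.9 126.5] x [444.6 496.2] z 75.4 0.7
7.6333 [479.7   9.7 222.1] [ 0.2 -0.  -0.6] 87.97172518741685
```

View pics/d.png

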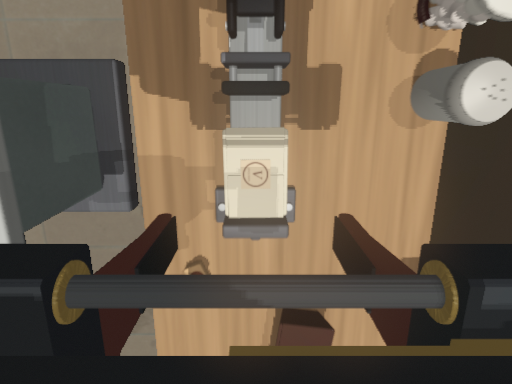

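The box is on the bed, clear of the stop and pad (wrist view, box (255,175), pad (255,87), stop (255,228)). Next is the trigger.

>>> {"fn": "servo_tool", "kwargs": {
  "deltas": [
    [[36,0,0],[0,0,-0.12]],
    [[72,0,0],[0,0,-0.24]],
    [[108,0,0],[0,0,-0.36]],
    [[144,0,0],[0,0,-0.48]],
    [[175,0,0],[0,0,-0.6]]
  ]
}}

```text
t: 8.05
ee_pos: [475.7, 186.6, 215.7]
orientation: [-1.46, -2.782, 0.0]
ft_force: [1.0, -1.0, -0.9]
width: 87.7
grasp_force: 0.0
```

>>> {"fn": "servo_tool", "kwargs": {
  "deltas": [
    [[0,0,0],[0,0,-0.12]],
    [[0,0,0],[0,0,-0.24]],
    [[0,0,0],[0,0,-0.36]],
    [[0,0,0],[0,0,-0.48]],
    [[0,0,0],[0,0,-0.6]]
  ]
}}

```text
t: 8.47
ee_pos: [475.8, 184.8, 215.4]
orientation: [-0.572, -3.088, 0.001]
ft_force: [-0.2, -0.4, 0.1]
width: 88.1
grasp_force: 0.0
```

>>> {"fn": "servo_tool", "kwargs": {
  "deltas": [
    [[0,0,0],[0,0,-0.12]],
    [[0,0,0],[0,0,-0.24]],
    [[0,0,0],[0,0,-0.37]],
    [[0,0,0],[0,0,-0.37]]
  ]
}}

```text
t: 8.8
ee_pos: [475.9, 184.6, 215.5]
orientation: [0.003, -3.141, 0.001]
ft_force: [0.5, -0.0, -0.4]
width: 87.7
grasp_force: 0.0
```

```bash
python3 meas.py wrist f; python3 - <<'E'
from h import *
o=ctrl.get_obs();M=R.from_rotvec(o["orientation"]).as_matrix(); print(M.round(3),o["qpos"])
s=get_image("side"); print(to_tool([475.5,185.5,105.3]))
for q in finder.silhouettes("trigger",s)[:1]:
  P=pts(s,q["mask"]);P=P[P[:,2]>100];print(np.percentile(P,[2,50,98],axis=0).round(1))
E
```

```text
stop 1174 y [-55.1 -39.3] x [442.6 510.2] z 76.6 89.5
box 6363 y [-41.3  58.6] x [445.6 508.9] z 72.6 0.1
jaw 1335 y [ 51.8 127.4] x [446.1 507.9] z 75.9 90.0
trig 700 y [180.1 193.4] x [460.9 492.3] z 148.3 0.0
8.85 [475.9 184.6 215.6] [ 0.5 -0.4 -0.4] 87.91084398103986
[[-1.     0.004 -0.001]
 [ 0.004  1.    -0.   ]
 [ 0.001 -0.    -1.   ]] [ 3.46629693e-01  2.65073391e-01  1.88584928e+00  1.37800790e-05
  9.91525738e-01 -1.21984888e+00]
[  0.43475307   0.92278277 110.37485122]
[[460.2 184.8 100.9]
 [476.2 193.  129. ]
 [491.6 195.5 149.2]]
```

>>> {"fn": "servo_tool", "kwargs": {
  "deltas": [
    [[0,2,25],[0,0,0]],
    [[0,2,55],[0,0,0]],
    [[0,2,85],[0,0,0]],
    [[0,2,105],[0,0,0]],
    [[0,2,110],[0,0,0]]
  ]
}}

```text
t: 9.37
ee_pos: [474.2, 185.9, 103.0]
orientation: [-0.009, -3.136, 0.003]
ft_force: [-0.2, -0.1, 0.1]
width: 87.7
grasp_force: 0.0
```

>>> {"fn": "servo_tool", "kwargs": {
  "deltas": [
    [[0,0,0],[0,0,0]],
    [[0,0,0],[0,0,0]],
    [[0,0,0],[0,0,0]],
    [[0,0,0],[0,0,0]],
    [[0,0,0],[0,0,0]]
  ],
  "grip": 1
}}

```text
t: 9.78
ee_pos: [477.2, 187.0, 107.4]
orientation: [0.005, 3.139, 0.001]
ft_force: [1.0, -0.4, -0.0]
width: 58.2
grasp_force: 0.0
```

>>> {"fn": "servo_tool", "kwargs": {
  "deltas": [
    [[0,0,0],[0,0,0]],
    [[0,0,0],[0,0,0]],
    [[0,0,0],[0,0,0]],
    [[0,0,0],[0,0,0]],
    [[0,0,0],[0,0,0]]
  ]
}}

```text
t: 10.2
ee_pos: [476.4, 186.7, 106.2]
orientation: [0.004, 3.142, 0.0]
ft_force: [-0.0, 0.0, -0.4]
width: 24.2
grasp_force: 0.0
```

>>> {"fn": "servo_tool", "kwargs": {
  "deltas": [
    [[0,0,0],[0,0,0]],
    [[0,0,0],[0,0,0]],
    [[0,0,0],[0,0,0]],
    [[0,0,0],[0,0,0]]
  ]
}}

```text
t: 10.53
ee_pos: [476.3, 185.6, 106.1]
orientation: [-0.004, -3.141, 0.003]
ft_force: [0.4, -6.4, 2.0]
width: 13.4
grasp_force: 30.0
```

>>> {"fn": "servo_tool", "kwargs": {
  "deltas": [
    [[0,-4,0],[0,0,0]],
    [[0,-9,0],[0,0,0]],
    [[0,-14,0],[0,0,0]],
    [[0,-19,0],[0,0,0]],
    [[0,-23,0],[0,0,0]]
  ]
}}

```text
t: 10.95
ee_pos: [476.3, 164.1, 106.2]
orientation: [0.005, 3.141, 0.002]
ft_force: [0.0, 6.1, -1.5]
width: 13.7
grasp_force: 30.0
```

```bash
python3 meas.py top g;python3 meas.py wrist g2
```

```text
stop 145 y [-55.1 -40.7] x [440.8 508.6] z 75.7 89.5
box 879 y [-41.2  74.8] x [444.2 507.6] z 71.5 0.3
jaw 112 y [ 43.  104.1] x [444.  503.7] z 75.3 89.9
11.0 [476.3 163.6 106.2] [ 0.5  3.9 -1.9] 13.777246988025725
box 9417 y [-6.9 74.2] x [445.4 508.4] z 72.7 89.9
jaw 2696 y [ 51.6 139.3] x [446.1 503.9] z 75.9 0.5
trig 1810 y [151.9 178.3] x [460.7 478.7] z 148.3 2.4
11.05 [476.3 163.7 106.1] [-0.6  3.8  0. ] 14.161096552083867
```

View pics/g2.png

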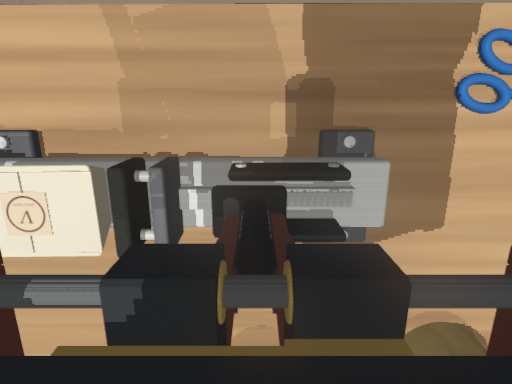

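The fingers hold the trigger at (255,215). The jaw has advanced, with the pad at (125,205) short of the box edge at (100,205). Next is a return stroke and a partial second stroke.

>>> {"fn": "servo_tool", "kwargs": {
  "deltas": [
    [[0,5,0],[0,0,0]],
    [[0,10,0],[0,0,0]],
    [[0,15,0],[0,0,0]],
    [[0,19,0],[0,0,0]],
    [[0,22,0],[0,0,0]]
  ]
}}

```text
t: 11.47
ee_pos: [476.2, 185.9, 106.1]
orientation: [-0.002, -3.141, 0.002]
ft_force: [2.6, -17.4, 5.3]
width: 13.8
grasp_force: 30.0
```

>>> {"fn": "servo_tool", "kwargs": {
  "deltas": [
    [[0,0,0],[0,0,0]],
    [[0,-4,0],[0,0,0]],
    [[0,-8,0],[0,0,0]],
    [[0,-12,0],[0,0,0]],
    [[0,-15,0],[0,0,0]]
  ]
}}

```text
t: 11.88
ee_pos: [476.3, 171.0, 106.2]
orientation: [0.005, 3.141, 0.002]
ft_force: [-1.8, 6.0, -2.4]
width: 14.0
grasp_force: 30.0
```

```bash
cat > prof.py <<'E'
from h import *
for n in ("wrist","top"):
  t=get_image(n); P=pts(t); x,y,z=P.T
  m=(abs(x-476)<28)&(y<125)&(y>-60)&(z>15)&(z<90); 
  e=np.arange(-60,126,2); 
  print(n," ".join(f"{a}:{np.median(z[m&(y>=a)&(y<a+2)]):.0f}" for a in e if (m&(y>=a)&(y<a+2)).sum()>3 and (a<-28 or a>20)))
o=ctrl.get_obs();print(o["t"],o["ee_pos"].round(1),o["ft_force"].round(1),o["width"])
E
python3 prof.py
```

```text
wrist -34:16 -32:20 -30:20 22:73 24:73 26:73 28:73 30:73 32:73 34:72 36:73 38:72 40:73 42:73 44:73 46:73 48:73 50:73 52:73 54:73 56:73 58:75 60:76 62:76 64:76 66:76 68:66 70:61 72:59 74:59 76:59 84:76 86:76 88:76 90:76 92:75 94:55 96:31 98:31 100:30 102:31 104:31 106:31 108:31 110:31 112:31 114:31 116:31 118:30 120:31 122:30 124:30
top -60:30 -58:57 -56:75 -54:77 -52:77 -50:76 -48:76 -46:76 -44:77 -42:75 -38:29 -36:29 -34:51 -32:72 -30:72 22:74 24:71 26:72 28:71 30:74 32:72 34:72 36:71 38:69 40:72 42:71 44:72 48:72 50:72 52:73 54:70 56:71 58:74 60:75 64:74 66:75 72:58 74:58 76:30 78:29 80:56 82:57 84:76 86:73 88:76 90:76 100:38 102:29 104:29 106:34 108:29 110:30 112:30 114:38 116:31 118:28 120:30
11.9833 [476.3 170.7 106.1] [-0.3  3.5 -1. ] 13.974837304581747
```

The pad now just meets the box (y≈58), and the box end is about 6 mm from the stop. I'll add 3 mm, return, and then make the final stroke in stages.

>>> {"fn": "servo_tool", "kwargs": {
  "deltas": [
    [[0,-2,0],[0,0,0]],
    [[0,-3,0],[0,0,0]],
    [[0,-3,0],[0,0,0]]
  ]
}}

```text
t: 12.23
ee_pos: [476.3, 168.0, 106.2]
orientation: [0.005, 3.142, 0.001]
ft_force: [-0.3, 5.1, -1.4]
width: 13.9
grasp_force: 30.0
```

>>> {"fn": "servo_tool", "kwargs": {
  "deltas": [
    [[0,4,0],[0,0,0]],
    [[0,8,0],[0,0,0]],
    [[0,12,0],[0,0,0]],
    [[0,16,0],[0,0,0]],
    [[0,17.5,0],[0,0,0]]
  ]
}}

```text
t: 12.65
ee_pos: [476.3, 185.6, 106.1]
orientation: [-0.003, -3.141, 0.001]
ft_force: [-0.0, -5.8, 1.5]
width: 13.7
grasp_force: 30.0
```

>>> {"fn": "servo_tool", "kwargs": {
  "deltas": [
    [[0,0,0],[0,0,0]],
    [[0,-3,0],[0,0,0]],
    [[0,-6,0],[0,0,0]],
    [[0,-9,0],[0,0,0]],
    [[0,-9,0],[0,0,0]]
  ]
}}

```text
t: 13.07
ee_pos: [476.3, 176.2, 106.1]
orientation: [0.006, 3.142, 0.002]
ft_force: [-0.5, 4.5, -2.0]
width: 13.8
grasp_force: 30.0
```

```bash
python3 prof.py
```

```text
wrist 22:72 24:73 26:72 28:73 30:73 32:73 34:73 36:73 38:73 40:73 42:73 44:73 46:73 48:73 50:75 52:76 54:76 56:76 58:76 60:66 62:61 64:59 66:60 74:75 76:76 78:76 80:76 82:76 84:58 86:31 88:31 90:30 92:30 94:31 96:31 98:30 100:30 102:30 104:31 106:31 108:30 110:30 112:30 114:30 116:30 118:30 120:31 122:31 124:30
top -60:29 -58:55 -56:76 -54:77 -52:77 -50:76 -48:75 -46:76 -44:77 -42:75 -40:72 -38:71 -36:71 -34:71 -32:73 -30:70 22:73 24:71 26:71 28:71 32:72 34:72 36:72 40:71 42:71 44:72 48:72 50:74 52:75 54:77 56:74 58:74 62:60 66:58 68:30 70:30 72:57 74:63 76:75 78:73 80:74 82:74 92:30 94:36 96:30 98:29 100:39 102:31 104:28 106:30 108:29 110:30 112:29 114:39 116:29 118:30 120:33 122:29 124:31
13.1667 [476.3 176.3 106.2] [-0.8  4.7 -0.4] 14.501443961132681
```

The box has just reached the stop with about 1 mm of pad compression. I'll press on in steps.

>>> {"fn": "servo_tool", "kwargs": {
  "deltas": [
    [[0,-2,0],[0,0,0]],
    [[0,-4,0],[0,0,0]],
    [[0,-5,0],[0,0,0]],
    [[0,-5,0],[0,0,0]]
  ]
}}

```text
t: 13.5
ee_pos: [476.3, 172.1, 106.2]
orientation: [0.006, 3.141, 0.003]
ft_force: [-1.4, 10.3, -2.3]
width: 13.7
grasp_force: 30.0
```

```bash
cat > fine.py <<'E'
from h import *
t=get_image("wrist"); P=pts(t); x,y,z=P.T
m=(abs(x-476)<26)&(z>74.3)&(z<79)&(y<100)&(y>30); Y=y[m]; c=P[m]
h,e=np.histogram(Y,np.arange(30,100,.5)); k=h>h.max()*.3
ed=np.flatnonzero(np.diff(k.astype(int))); print("edges",e[ed+1])
o=ctrl.get_obs();print(o["t"],o["ee_pos"].round(1),o["ft_force"].round(1))
cv2.imwrite("pics/h.png",t["frame"])
E
python3 fine.py
```

```text
edges [50.5 61.5 71.5 81. ]
13.55 [476.3 172.1 106.2] [-2.2 11.1 -3.3]
```

>>> {"fn": "servo_tool", "kwargs": {
  "deltas": [
    [[0,-1.5,0],[0,0,0]],
    [[0,-3,0],[0,0,0]],
    [[0,-3,0],[0,0,0]],
    [[0,-3,0],[0,0,0]],
    [[0,-3,0],[0,0,0]]
  ]
}}

```text
t: 13.97
ee_pos: [476.4, 169.6, 106.2]
orientation: [0.006, 3.141, 0.004]
ft_force: [-3.0, 13.5, -3.0]
width: 13.9
grasp_force: 30.0
```

```bash
python3 fine.py; python3 prof.py
```

```text
edges [50.5 61.5 69.5 78.5]
14.0167 [476.3 169.6 106.2] [-1.6 13.3 -3.3]
wrist -32:20 -30:19 22:73 24:73 26:72 28:73 30:73 32:73 34:73 36:73 38:73 40:73 42:73 44:73 46:73 48:73 50:75 52:76 54:76 56:76 58:76 60:70 62:70 68:75 70:76 72:76 74:76 76:75 78:59 80:34 82:36 84:40 86:31 88:30 90:31 92:31 94:30 96:31 98:30 100:30 102:31 104:31 106:31 108:31 110:31 112:30 114:31 116:30 118:31 120:31 122:31 124:30
top -60:30 -58:56 -56:76 -54:76 -52:76 -50:77 -48:76 -46:76 -44:76 -42:74 -40:72 -38:73 -36:72 -34:72 -32:73 -30:71 24:71 26:71 28:72 32:72 34:72 36:71 40:72 42:71 44:72 46:69 48:72 50:74 52:75 56:75 58:74 64:57 66:58 68:67 72:75 74:75 82:57 84:30 86:38 88:30 90:28 92:31 94:37 96:29 98:30 100:37 102:31 104:28 106:31 108:37 110:29 112:29 114:32 116:29 118:29 120:30
14.1167 [476.4 169.6 106.2] [-2.3 12.6 -3.3] 13.807820480491488
```

View pics/h.png

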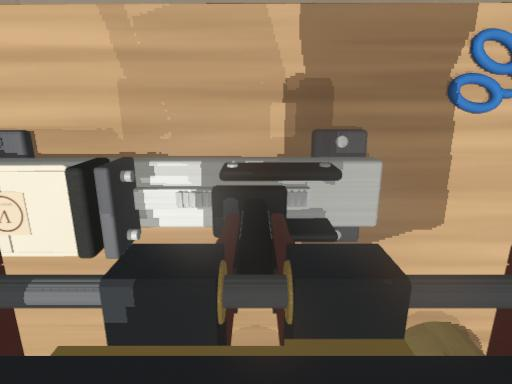

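The box is against the stop and the gap between pad back and jaw plate, at (105,205), is about 8 mm of 15, so the pad is about half-way in. The force agrees: ~13 N, of which ~8 N is pad load. A short hold will check that it's steady before I hand in.

>>> {"fn": "servo_tool", "kwargs": {
  "deltas": [
    [[0,0,0],[0,0,0]],
    [[0,0,0],[0,0,0]],
    [[0,0,0],[0,0,0]],
    [[0,0,0],[0,0,0]],
    [[0,0,0],[0,0,0]]
  ]
}}

```text
t: 14.53
ee_pos: [476.3, 169.6, 106.2]
orientation: [0.006, 3.141, 0.004]
ft_force: [-1.8, 13.2, -3.0]
width: 13.9
grasp_force: 30.0
```

```bash
python3 fine.py && python3 -c "
from workcell import close_job; print(close_job())"
```

```text
edges [50.  61.5 69.  78.5]
14.5833 [476.3 169.6 106.2] [-2.4 12.6 -2.5]
the job is handed in; nothing more can be done
None
```

I handed the job in at 14.6 s with the small cream box pinned against the end stop, the pad pressed about 7 mm of 15 and the trigger still gripped; the larger box was never touched, and no verdict came back.

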